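Start the clamp screw of a guarded pressure-test rig

ROBOT

A 6-joint arm with a two-finger parallel gripper is mounted at the origin on the work surface. World frame = base frame: x ahead of the robot, y to its left, z up, the work surface at z = 0. Lengths are in m, angles in degrees, forces in N, time in s.
With the tool pointing down it reaches from about 0.4 to 0.825 m from the base axis. Payload 7 kg.
Tool frame: the origin (TCP) lies midway between the tips of the shut fingers; the grasp point (between the pads) lies 19 mm behind it; z points along the fingers, y is the direction in which the jaws open and shut (so a half turn about z gives the same grasp; the last joint's range is limited). The gripper opens to 88 mm and grips with 3 to 60 N. Pads are 19 mm wide; open, the fingers measure 130 mm over their backs; the gripper's body (78 mm by 193 mm) begins 47 mm behind the grasp point.
Start: joints at [91.278, 20.546, 0.682, 0, -70.136, -16.507], TCP at [0.177, 0.651, 0.227] pointing down, gripper open.
Joint ranges: [-176.03, 176.03], [-82.01, 121.73], [-58.28, 71.71], [-173.87, 95.51], [-174.79, -0.11], [-173.66, 173.66]. Speed limits (degrees/s): [136.94, 136.94, 172.46, 180, 180, 180].

INTERFACE

Orientations are given as [roll, pitch, yaw] about the fixed x, y, z axes, in that order (R = Rz(yaw) Ry(pitch) Rx(roll)).
In Python, from plant import get_state, capture, close_job gives the robot as it stands.
- The arm moves only by the tool apply_moves, never from a script. Its argument "commands" is a list of rows, each an object with "grip": the opening, from 0 (shut) to 1 (fully open); "dp": the shift along the tool's x, y, z in mm, a list of three; "yaw": the turn about the tool's z in rad. A call has 1 to 12 rows; each row is the pose to reach, as a shift and turn from the pose commanded when the call began, along the tool's axes at that moment; what a row does not reach only later rows make up. A row lasts 1/8 s, in which the tool goes at most 62.5 mm and 10.7 degrees, less where a joint would pass 70% of its speed; a pose out of reach is approached as far as the arm can. A call with a gripper value outside its range is refused whole. The fingers move at their own pace and stop on an object; "newtons" is the grip in N (left out, the last holds). Time passes only in rows, so rows that repeat a pose let the fingers close. It gives the time, the measured TCP pose, the force and the opening at its end, in the units of the state.
- get_state(): the state, without advancing time (a new reading comes with each control period).
- capture(name): name is "scene" or "top" or "wrist"; returns a dict with "color" (384x512x3 uint8, red, green, blue), "camera_matrix" (3x3 intrinsics, pixels), "xyz" and "rotation" of the camera in the world; the wrist camera has in their place "T_tool_cam" (4x4, takes a point from camera to tool coordinates, whose origin is the TCP and whose axes are the flange's). Camera axes: x right, y up, looking along -z (the intrinsics and any distortion apply to the point x, -y, -z); pixel columns grow to the right and rows downward; lengths in m; the calibration is good to about 2 mm. The wrist camera is an equidistant fisheye: a pixel r from the principal point sees the ray r / f radians off the axis. A picture is of the moment at which its call begins: read the wrist's pose just before it. There is no depth.
- close_job(): hands the job in, once; it reports no verdict.
The state is a dict: "time_s": time; "joints": joint angles; "qd": joint speeds; "joint_torque": joint torques, N m; "tcp_pos": TCP position; "eef_rot": TCP orientation; "contact_force": force on the tool from outside, world axes, zero at the start; "moment": the same for the moment, N m; "gripper_width": finger opening in m.
Only numpy, scipy, OpenCV 4.12 (cv2) and the standard library are available. Lean on these libraries where they do the work, as an engineer would, in place of code of your own. Each camera call takes 0.05 s, during which the arm holds its last target.

TASK

Slide the clear guard hood of the test rig fully open along its tracks. The square-headed clamp screw under it stands loose in its threaded nut: without lifting it out, turn it backward (anticlockwise from above) until it drops off the start of the thread, then turn it forward one full turn from there so that it is properly started. Finish still gripping the screw's head, so that it stays put and upright while the test piece is slid in below; leave the hood open and the loose parts around the rig where they lie.

Things in the scene. Friction and masses are not known exactly. Their poses are not given: they have to be found in the camera images.
- rig: Pressure-test rig fixed to the bench: grey base plate 250 (x) x 600 (y) x 20 mm, y -220 to 380. Origin on the bench straight under the screw's axis; y along the hood's tracks. A steel bridge 152 mm (x) by 60 mm (y), top 90 mm above the bench, carries the nut. A housing 200 x 100 mm fills y -220 to -120, 120 mm high (gauge and lever to 136). The open hood parks over y 118 to 324.
- hood (a joint): Slide of the clear guard hood along the rig's +y, in m: 0 shut, 0.22 fully open at its stop (starts at 0 to 0.02). About 2 N of friction; stays where it is left. Hood: 228 mm (x) by 204 mm (y), top 189 mm above the bench; front, back, top and +y wall of 4 mm sheet, no wall on the -y side, so it slides clear over the screw.
- hood_handle (a point): Middle of the hood's black bar handle, 224 mm above the bench: bar 104 mm long along the rig's x, 14 mm wide (y) and 14 mm high, on two 12 mm square posts 44 mm either side of the middle; 31 mm of free space under it. The point's axes are the rig's.
- nut: Flanged bronze nut (threaded boss) in the bridge, set at any yaw, 42 mm high, 54 mm dia. Origin on its axis at its underside, 56 mm above the bench. One right-hand thread, pitch 8 mm, crest bore 21 mm; its start is a blunt end with its top 38 mm above the origin on the nut's own +x, running down clockwise (seen from above). Plain 20.6 mm bore for the pilot below 14 mm.
- screw: Loose steel clamp screw, about 0.45 kg, 106 mm long, upright in the nut; origin at the middle of its lower tip, z up. Pilot 20 mm dia. to 34 mm height, coarse round thread about 30 mm dia., pitch 8 mm, collar 34 mm dia. at 67 to 72 mm, square head 24 x 24 mm from 72 to 106 mm, flats facing its x and y. Turns easily under its own weight; axial play about 1 mm once in the thread.
- screw_head (a point): Centre of the head's top face, 106 mm above the tip, axes as the screw. Turned backward the screw climbs at 8 mm/turn until its tip is 4 mm above the nut's origin, then drops 8 mm; one turn forward from the drop brings the tip 12 mm below the nut's origin. Held loosely (2 mm play) in the fingers it turns with them and still rises and drops by itself.
- thread_end (a point): First end of the screw's thread, 13 mm out along the screw's +x, 34 mm above the tip. At the start it rests on top of the nut's thread, 0.6 to 2.0 rad of backward (anticlockwise) turn before the drop, which comes as it passes the nut's +x. Until the drop the screw may lean 2 or 3 degrees.
- valve_body: Bystander: aluminium valve body 60 x 45 x 24 mm with a round boss on top; origin under its middle.
- valve_body2: Bystander: a second valve body like the first.
- parts_bin: Bystander: blue open-fronted picking bin 160 x 105 x 75 mm; origin under its middle.
- wrench: Bystander: open-ended wrench 190 mm long, lying flat.

How it is judged (in metres and radians):
On the way, in this order (a step that is already met when the one before it is completed fails the run):
1. the hood is slid fully open (value of joint hood above 0.205 m), for 0.2 s.
2. the screw is turned backward up to the end of the nut's thread (z of screw in the frame of nut above 0.0014 m and x of thread_end in the frame of nut above 0.0115 m and y of thread_end in the frame of nut below 0.002 m), for 0.02 s.
3. past the end of the thread the screw has dropped (z of screw in the frame of nut below -0.0012 m and y of thread_end in the frame of nut above -0.003 m), for 0.1 s.
At the end, for the whole second after the job is handed in: The hood is open (within 20 mm of its stop); the screw stands upright (within 3.4 degrees) in the nut with its tip 12 mm, give or take 2.5 mm (nearly a third of a turn), below the nut's origin, that is one turn past the drop; the fingers grip it with more than 4 N and it is at rest (value of joint hood above 0.2 m and z of screw in the frame of nut between -0.0145 and -0.0095 m and horizontal distance between screw and nut below 0.002 m and angle between screw's own z axis and vertical below 0.06 rad and contact force between the fingers and screw above 4 N and linear speed of screw below 0.02 m/s); the arm keeps its last pose, push and grip.
It fails at once if the screw is lifted out of the nut (z of screw in the frame of nut above 0.036 m).
It fails at once if a bystander is moved by more than 30 mm (distance of any of valve_body, valve_body2, parts_bin, wrench from where it was at the start of the episode above 0.03 m).
It also fails if it takes over 72 s, if anything falls off the work surface, if the arm or the gripper's body presses on something with over 40 N, if the wrist force passes 120 N, or if a joint passes its speed limit or range.

## Working session

There is one attempt and no reset: what is moved stays moved. The work goes in short steps, Python scripts to look and compute and a tool call to move; the robot and the scene stay as the last step left them, time stands still between calls to the robot, and variables do not carry over. Pictures are saved under pics/ and viewed, and the job is handed in when it is done.

Besides the shell and the picture viewer there is one more tool, called after "Emit:" as a command line: name --argument value ..., lists and objects as JSON in quotes. apply_moves: Moves the arm, as the interface text tells. Its arguments: {"type":"object","properties":{"commands":{"type":"array","items":{"type":"object","properties":{"grip":{"type":"number"},"dp":{"type":"array","items":{"type":"number"}},"yaw":{"type":"number"}}}},"newtons":{"type":"number"}},"required":["commands"]}

```bash
ls; mkdir -p pics
cat > h.py <<'E'
import numpy as np,cv2
from plant import get_state,capture,close_job
def save(n,f):
    s=get_state(); d=capture(n); cv2.imwrite('pics/'+f+'.png',d['color'][:,:,::-1]); np.save('pics/'+f+'.npy',{'s':s,'d':d},allow_pickle=True); return s,d
E
python3 - <<'E'
from h import *
s=get_state();print(s)
for n in['scene','top','wrist']:
    s,d=save(n,n+'0');print(n,{k:v for k,v in d.items() if k!='color'})
E
```

```text
pics
{'time_s': 0.0, 'joints': array([ 9.12784475e+01,  2.05924072e+01,  6.34646187e-01, -1.92801874e-02,
       -7.01354983e+01, -1.65067923e+01]), 'qd': array([ 0.08476982, -0.04074684, -0.06946761, -0.01318853, -0.03477559,
        0.08437306]), 'joint_torque': array([-2.20297239e-03, -5.82724464e+01,  2.93053633e+01,  6.99750736e+00,
        6.80579193e-03, -1.65612096e-04]), 'tcp_pos': array([0.17720362, 0.65082987, 0.22562098]), 'eef_rot': array([ 1.79905434e+02, -9.12254980e-03, -1.52349034e+01]), 'contact_force': array([ 0.32562392,  0.16394465, -0.36081624]), 'moment': array([-0.01767242, -0.04975814, -0.01236214]), 'gripper_width': 0.08735668829203944}
scene {'camera_matrix': array([[442.23453349,   0.        , 251.8883366 ],
       [  0.        , 442.23453349, 194.71530222],
       [  0.        ,   0.        ,   1.        ]]), 'xyz': array([ 0.85866583, -0.42621047,  1.55904187]), 'rotation': array([23.18096578, -0.46551033, 51.61088523])}
top {'camera_matrix': array([[422.69085137,   0.        , 256.78006999],
       [  0.        , 422.69085137, 190.26475856],
       [  0.        ,   0.        ,   1.        ]]), 'xyz': array([ 0.18034593, -0.05746086,  1.51094843]), 'rotation': array([ 1.04789165e+01, -4.34445461e-02, -9.02876559e+01])}
wrist {'camera_matrix': array([[297.31863964,   0.        , 254.28730922],
       [  0.        , 297.31863964, 185.40094683],
       [  0.        ,   0.        ,   1.        ]]), 'T_tool_cam': array([[ 1.60632110e-03,  9.60523337e-01,  2.78194786e-01,
         7.37868600e-02],
       [ 9.99998708e-01, -1.52479607e-03, -5.09415784e-04,
        -1.17761533e-04],
       [-6.51154301e-05,  2.78195245e-01, -9.60524545e-01,
        -1.59592791e-01],
       [ 0.00000000e+00,  0.00000000e+00,  0.00000000e+00,
         1.00000000e+00]])}
```

View pics/scene0.png

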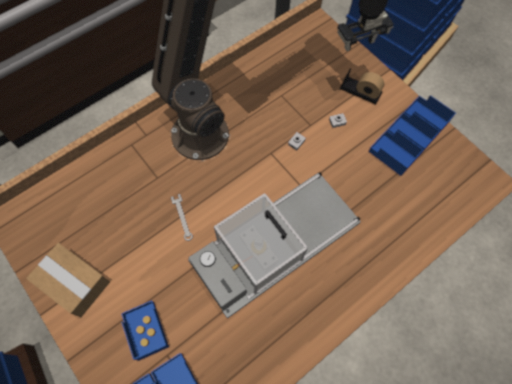

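View pics/top0.png

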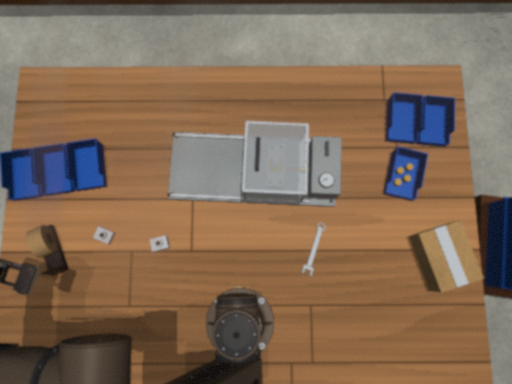

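View pics/wrist0.png

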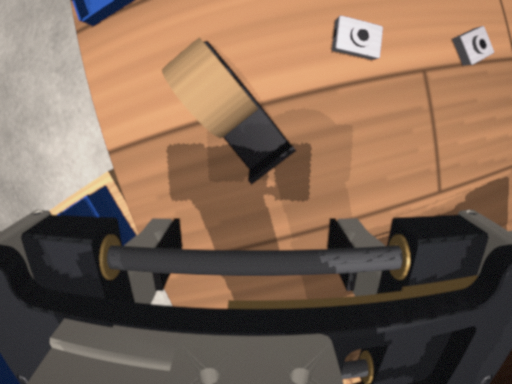

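```bash
cat >> h.py <<'E'
from scipy.spatial.transform import Rotation as R
def rot(e): return R.from_euler('xyz',e,degrees=True).as_matrix()
def ray(d,uv,s=None):
    K=d['camera_matrix']; x=(uv[0]-K[0,2])/K[0,0]; y=(uv[1]-K[1,2])/K[1,1]
    if 'xyz' in d:
        v=np.array([x,-y,-1.]); return d['xyz'],rot(d['rotation'])@(v/np.linalg.norm(v))
    r=np.hypot(x,y); k=np.sin(r)/r if r>1e-9 else 1.
    v=np.array([x*k,-y*k,-np.cos(r)]); T=d['T_tool_cam']; Rt=rot(s['eef_rot'])
    return s['tcp_pos']+Rt@T[:3,3], Rt@T[:3,:3]@v
def plane(d,uv,z,s=None):
    o,v=ray(d,uv,s); return o+v*(z-o[2])/v[2]
def proj(d,p,s=None):
    K=d['camera_matrix']
    if 'xyz' in d:
        c=rot(d['rotation']).T@(np.array(p)-d['xyz']); return np.array([K[0,2]+K[0,0]*c[0]/-c[2],K[1,2]+K[1,1]*-c[1]/-c[2]])
    T=d['T_tool_cam'];Rt=rot(s['eef_rot']); c=T[:3,:3].T@(Rt.T@(np.array(p)-s['tcp_pos'])-T[:3,3])
    q=np.array([c[0],-c[1]]);n=np.linalg.norm(q);r=np.arctan2(n,-c[2]); return np.array([K[0,2],K[1,2]])+K[0,0]*r*q/max(n,1e-9)
def load(f): 
    q=np.load('pics/'+f+'.npy',allow_pickle=True).item(); return q['s'],q['d']
def crop(f,o,x0,y0,x1,y1,k):
    im=cv2.imread('pics/'+f+'.png')[y0:y1,x0:x1]; cv2.imwrite('pics/'+o+'.png',cv2.resize(im,None,fx=k,fy=k,interpolation=cv2.INTER_CUBIC))
E
python3 - <<'E'
from h import *
crop('top0','topc',160,100,360,220,4); crop('scene0','scenec',180,160,370,320,4)
for f,z,b in(('top0',.231,(200,100,310,205)),('scene0',.231,(240,190,310,260))):
    s,d=load(f);g=d['color'].max(2)
    x0,y0,x1,y1=b
    m=np.zeros(g.shape,np.uint8);m[y0:y1,x0:x1]=(g[y0:y1,x0:x1]<60)*255
    n,l,st,c=cv2.connectedComponentsWithStats(m)
    for i in range(1,n):
        if st[i,4]>30:
            rr=cv2.minAreaRect(np.argwhere(l==i)[:,::-1].astype(np.float32));print(f,st[i],c[i],rr,plane(d,c[i],.228))
            bx=cv2.boxPoints(rr)
            print([plane(d,q,.228).round(4) for q in bx])
E
```

```text
scene0 [266 211  20  28  97] [275.41237113 223.80412371] ((275.1807861328125, 224.36227416992188), (31.17334747314453, 4.469569206237793), 52.69605255126953) [ 0.54398516 -0.06747467  0.228     ]
[array([ 0.4937, -0.0737,  0.228 ]), array([ 0.4935, -0.0588,  0.228 ]), array([ 0.5953, -0.0649,  0.228 ]), array([ 0.5952, -0.0794,  0.228 ])]
```

View pics/topc.png

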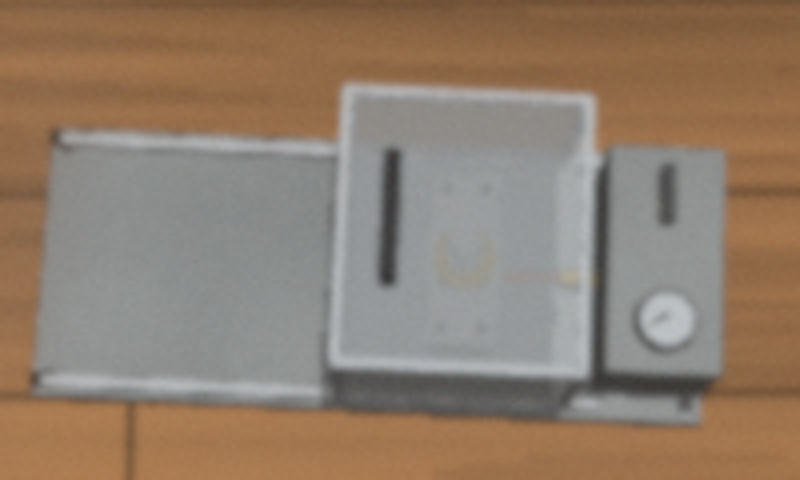

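View pics/scenec.png

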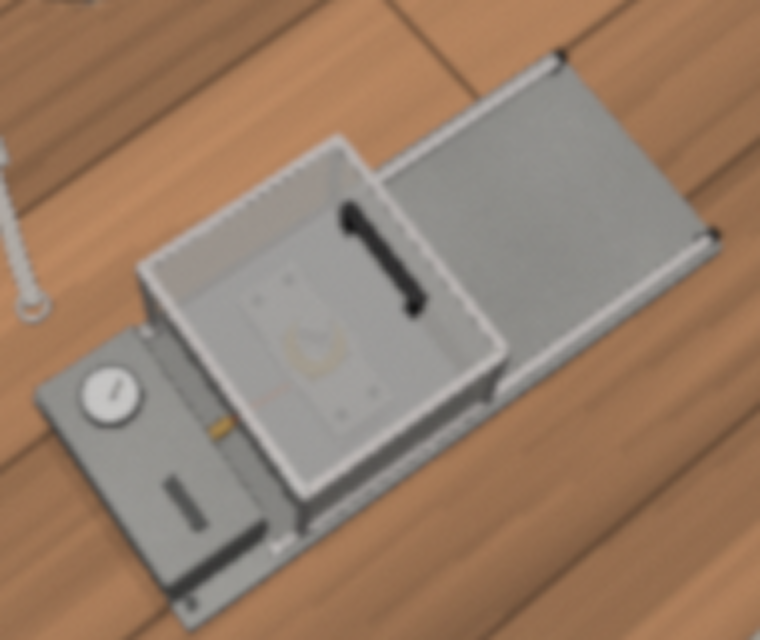

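Run:
```python
from h import *
_,d=load('top0');_,e=load('scene0')
T=lambda x,y,z:plane(d,(160+(x+.5)/4-.5,100+(y+.5)/4-.5),z).round(4)
S=lambda x,y,z:plane(e,(180+(x+.5)/4-.5,160+(y+.5)/4-.5),z).round(4)
print('handle',T(393,150,.231),T(386,283,.231),S(348,207,.231),S(418,300,.231))
print('T corners +y',T(53,134,.02),T(34,393,.02),'-y',T(703,424,.02))
print('S corners +y',S(562,54,.02),S(719,242,.02),'-y', S(190,628,.02))
print('hood T',T(345,85,.189),T(598,95,.189),T(590,378,.189),T(328,364,.189))
print('hood S',S(340,137,.189),S(508,350,.189),S(303,493,.189),S(138,268,.189))
print('nut',T(462,262,.098),S(315,352,.098))
```

```text
handle [ 0.5874 -0.0639  0.231 ] [ 0.4799 -0.0579  0.231 ] [ 0.4946 -0.0635  0.231 ] [ 0.5894 -0.0697  0.231 ]
T corners +y [0.6714 0.2476 0.02  ] [0.43   0.2571 0.02  ] -y [ 0.3991 -0.3398  0.02  ]
S corners +y [0.4419 0.257  0.02  ] [0.6762 0.2421 0.02  ] -y [ 0.6499 -0.3518  0.02  ]
hood T [ 0.6565 -0.0251  0.189 ] [ 0.6469 -0.2323  0.189 ] [ 0.4116 -0.2195  0.189 ] [ 0.4239 -0.0115  0.189 ]
hood S [ 0.4299 -0.0175  0.189 ] [ 0.6579 -0.0287  0.189 ] [ 0.6459 -0.2296  0.189 ] [ 0.4183 -0.2205  0.189 ]
nut [ 0.5292 -0.1233  0.098 ] [ 0.5436 -0.1332  0.098 ]
```

```bash
cat >> h.py <<'E'
def tgt(p,yaw=None):
    s=get_state(); Rt=rot(s['eef_rot']); dp=Rt.T@(np.array(p)-s['tcp_pos'])*1000
    print('t',round(s['time_s'],2),'tcp',s['tcp_pos'].round(4),'rpy',s['eef_rot'].round(2),'F',s['contact_force'].round(1),'w',round(s['gripper_width'],4),'j',s['joints'].round(1))
    print('dp',dp.round(1), 'yaw', None if yaw is None else round(-np.radians((yaw-s['eef_rot'][2]+180)%360-180),3))
E
python3 -c "
from h import *
tgt((.540,-.066,.30),-3.);tgt((.540,-.066,.205),-3.)"
```

```text
t 0.15 tcp [0.1772 0.6509 0.2259] rpy [ 1.7993e+02 -1.0000e-02 -1.5230e+01] F [-0.1  0.4  0.4] w 0.0879 j [ 91.3  20.6   0.6  -0.  -70.1 -16.5]
dp [538.4 596.5 -73.3] yaw -0.214
t 0.15 tcp [0.1772 0.6509 0.2259] rpy [ 1.7993e+02 -1.0000e-02 -1.5230e+01] F [-0.1  0.4  0.4] w 0.0879 j [ 91.3  20.6   0.6  -0.  -70.1 -16.5]
dp [538.4 596.4  21.7] yaw -0.214
```

Emit:
apply_moves --commands '[{"dp": [20,22,-60],"yaw": 0,"grip": 1},{"dp": [538,596,-74],"yaw": -0.214,"grip": 1},{"dp": [538,596,-74],"yaw": -0.214,"grip": 1},{"dp": [538,596,-74],"yaw": -0.214,"grip": 1},{"dp": [538,596,-74],"yaw": -0.214,"grip": 1},{"dp": [538,596,-74],"yaw": -0.214,"grip": 1},{"dp": [538,596,-74],"yaw": -0.214,"grip": 1},{"dp": [538,596,-74],"yaw": -0.214,"grip": 1},{"dp": [538,596,-74],"yaw": -0.214,"grip": 1},{"dp": [538,596,-74],"yaw": -0.214,"grip": 1},{"dp": [538,596,-74],"yaw": -0.214,"grip": 1},{"dp": [538,596,-74],"yaw": -0.214,"grip": 1}]'

```text
time_s: 1.65
tcp_pos: [0.5007, 0.0112, 0.2988]
eef_rot: [-180.0, -0.0, -3.0]
contact_force: [0.6, 2.0, 0.9]
gripper_width: 0.0877
```

```bash
python3 -c "
from h import *
tgt((.540,-.066,.30),-3.);s,d=save('wrist','w1');print(proj(d,(.54,-.066,.231),s))"
```

```text
t 1.65 tcp [0.5007 0.0112 0.2988] rpy [-1.7998e+02 -3.0000e-02 -2.9600e+00] F [0.6 2.  0.9] w 0.0877 j [ 23.8   1.5 -14.   -0.  -74.5  63.2]
dp [43.2 75.1 -1.2] yaw 0.001
[349.11352962 143.04254246]
```

View pics/w1.png

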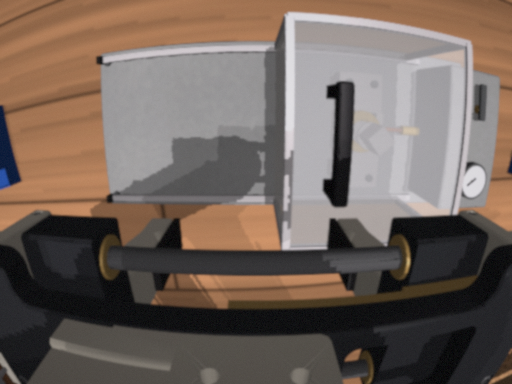

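```bash
python3 -c "
from h import *
tgt((.540,-.066,.30),-3.)"
```

```text
t 1.7 tcp [0.5027 0.0058 0.2984] rpy [ 1.7987e+02  1.0000e-02 -3.1600e+00] F [ 3.4 -2.4  0.9] w 0.0876 j [ 23.2   1.7 -13.8   0.1 -74.5  63.6]
dp [41.2 69.6 -1.4] yaw -0.003
```

Emit:
apply_moves --commands '[{"dp": [41,66,-1],"yaw": 0,"grip": 1},{"dp": [41,66,-1],"yaw": 0,"grip": 1},{"dp": [41,66,50],"yaw": 0,"grip": 1},{"dp": [41,66,92],"yaw": 0,"grip": 1},{"dp": [41,66,92],"yaw": 0,"grip": 1}]'

```text
time_s: 2.33
tcp_pos: [0.5354, -0.0548, 0.2037]
eef_rot: [179.9, 0.4, -3.0]
contact_force: [-0.6, -0.2, 0.9]
gripper_width: 0.0873
```

```bash
python3 -c "
from h import *
tgt((.540,-.066,.205),-3.);s,d=save('wrist','w2');save('scene','s2');crop('s2','s2c',180,160,370,320,4);print(proj(d,(.54,-.066,.231),s))"
```

```text
t 2.33 tcp [ 0.5354 -0.0548  0.2037] rpy [179.92   0.37  -2.98] F [-0.6 -0.2  0.9] w 0.0873 j [ 15.    8.9 -18.2  -0.  -63.3  72. ]
dp [ 5.1 11.  -1.3] yaw 0.0
[276.89120764 244.18711855]
```

View pics/w2.png

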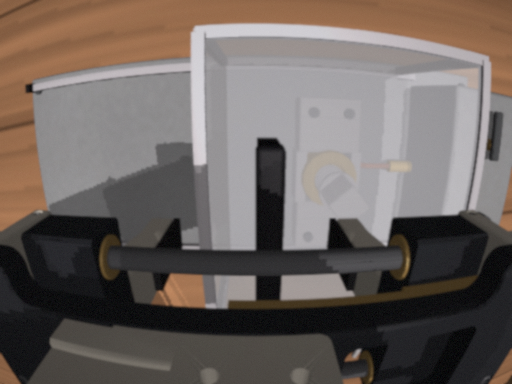

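View pics/s2c.png

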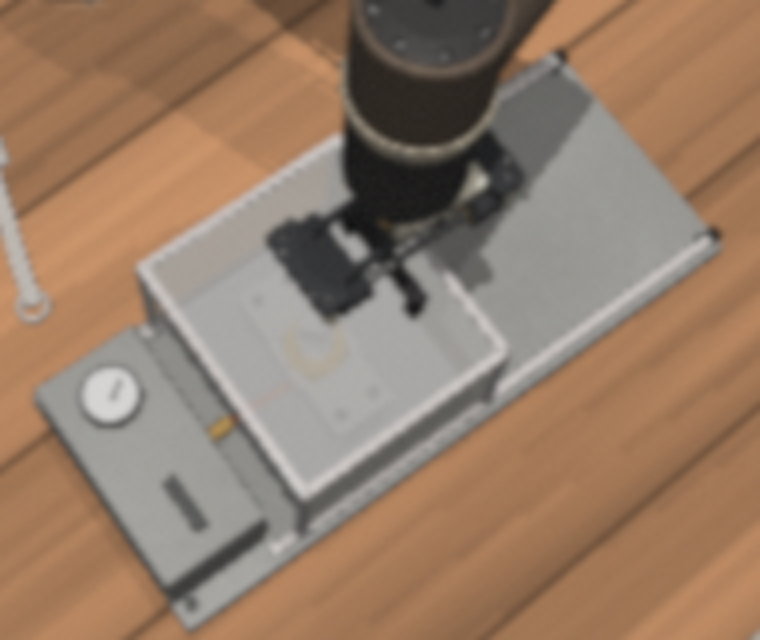

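Emit:
apply_moves --commands '[{"dp": [3,4,0],"yaw": 0,"grip": 0},{"dp": [3,4,0],"yaw": 0,"grip": 0},{"dp": [3,4,0],"yaw": 0,"grip": 0},{"dp": [3,4,0],"yaw": 0,"grip": 0},{"dp": [3,4,0],"yaw": 0,"grip": 0},{"dp": [3,4,0],"yaw": 0,"grip": 0}]' --newtons 15

```text
time_s: 3.18
tcp_pos: [0.5405, -0.0589, 0.2065]
eef_rot: [180.0, 0.0, -3.0]
contact_force: [0.1, 0.7, -0.5]
gripper_width: 0.0333
```

Emit:
apply_moves --commands '[{"dp": [0,2,0],"yaw": 0,"grip": 0},{"dp": [0,2,0],"yaw": 0,"grip": 0},{"dp": [0,2,0],"yaw": 0,"grip": 0},{"dp": [0,2,0],"yaw": 0,"grip": 0}]'

```text
time_s: 3.68
tcp_pos: [0.5404, -0.0612, 0.2065]
eef_rot: [180.0, 0.0, -3.0]
contact_force: [-0.2, -2.1, -1.6]
gripper_width: 0.0138
```

Emit:
apply_moves --commands '[{"dp": [0,-30,0],"yaw": 0,"grip": 0},{"dp": [0,-60,0],"yaw": 0,"grip": 0},{"dp": [0,-90,0],"yaw": 0,"grip": 0},{"dp": [0,-120,0],"yaw": 0,"grip": 0},{"dp": [0,-150,0],"yaw": 0,"grip": 0},{"dp": [0,-175,0],"yaw": 0,"grip": 0},{"dp": [0,-195,0],"yaw": 0,"grip": 0},{"dp": [0,-195,0],"yaw": 0,"grip": 0}]'

```text
time_s: 4.68
tcp_pos: [0.5503, 0.1357, 0.2065]
eef_rot: [-179.9, 0.0, -2.9]
contact_force: [-3.4, 2.2, 1.4]
gripper_width: 0.0138
```

Emit:
apply_moves --commands '[{"dp": [0,-6,0],"yaw": 0,"grip": 0},{"dp": [0,-12,0],"yaw": 0,"grip": 0},{"dp": [0,-16,0],"yaw": 0,"grip": 0},{"dp": [0,-16,0],"yaw": 0,"grip": 0}]'

```text
time_s: 5.18
tcp_pos: [0.5511, 0.1501, 0.2065]
eef_rot: [-180.0, 0.0, -3.0]
contact_force: [-4.4, 0.9, 3.6]
gripper_width: 0.0141
```

Emit:
apply_moves --commands '[{"dp": [0,-4,0],"yaw": 0,"grip": 0},{"dp": [0,-8,0],"yaw": 0,"grip": 0},{"dp": [0,-8,0],"yaw": 0,"grip": 0}]'

```text
time_s: 5.55
tcp_pos: [0.5511, 0.1535, 0.2064]
eef_rot: [179.6, 0.1, -3.0]
contact_force: [-1.6, -18.0, 4.2]
gripper_width: 0.0137
```

Emit:
apply_moves --commands '[{"dp": [0,6,0],"yaw": 0,"grip": 1},{"dp": [0,6,0],"yaw": 0,"grip": 1},{"dp": [0,6,0],"yaw": 0,"grip": 1},{"dp": [0,6,-20],"yaw": 0,"grip": 1},{"dp": [0,6,-70],"yaw": 0,"grip": 1},{"dp": [-5,70,-100],"yaw": 0,"grip": 1},{"dp": [-40,130,-110],"yaw": 0,"grip": 1},{"dp": [-60,190,-110],"yaw": 0,"grip": 1},{"dp": [-60,250,-110],"yaw": 0,"grip": 1},{"dp": [-60,250,-110],"yaw": 0,"grip": 1},{"dp": [-60,250,-110],"yaw": 0,"grip": 1}]'

```text
time_s: 6.92
tcp_pos: [0.4791, -0.0891, 0.3167]
eef_rot: [-180.0, -0.0, -3.1]
contact_force: [0.2, 0.1, 0.8]
gripper_width: 0.0876
```

```bash
python3 -c "
from h import *
s,d=save('wrist','w3');save('scene','s3');crop('s3','s3c',180,160,370,320,4);save('top','t3');crop('t3','t3c',160,100,360,220,4)
tgt((.540,-.066,.205),-3.)
"
```

```text
t 7.08 tcp [ 0.4794 -0.0877  0.3164] rpy [-1.7999e+02  1.0000e-02 -2.9000e+00] F [ 0.4  0.7 -1. ] w 0.0876 j [ 12.8  -0.3 -13.5  -0.  -76.8  74.3]
dp [ 59.5 -24.7 111.3] yaw 0.002
```

View pics/w3.png

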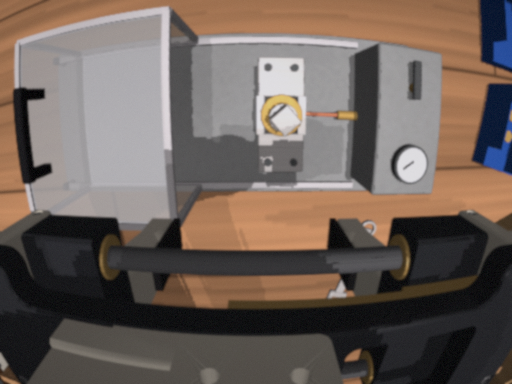

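View pics/s3c.png

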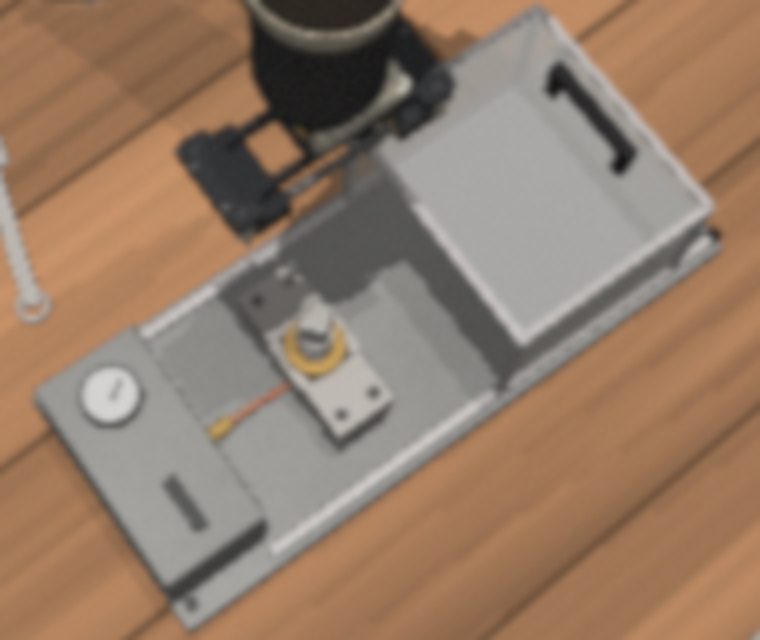

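View pics/t3c.png

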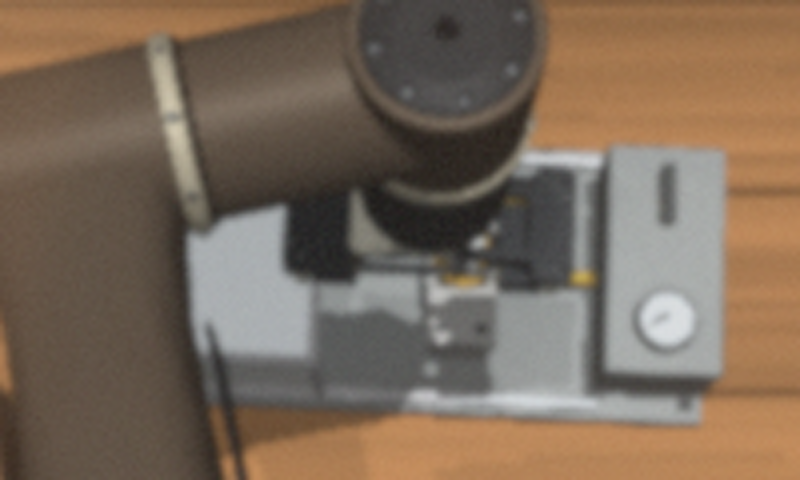

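Run:
```python
from h import *
crop('w3','w3c',245,85,325,145,10)
s,d=load('w3')
print(plane(d,(286,119),.164,s), plane(d,(282,115),.098,s), proj(d,(.536,-.128,.164),s))
```

```text
[ 0.53322096 -0.12483265  0.164     ] [ 0.53439174 -0.126736    0.098     ] [288.90003223 116.26929237]
```

View pics/w3c.png

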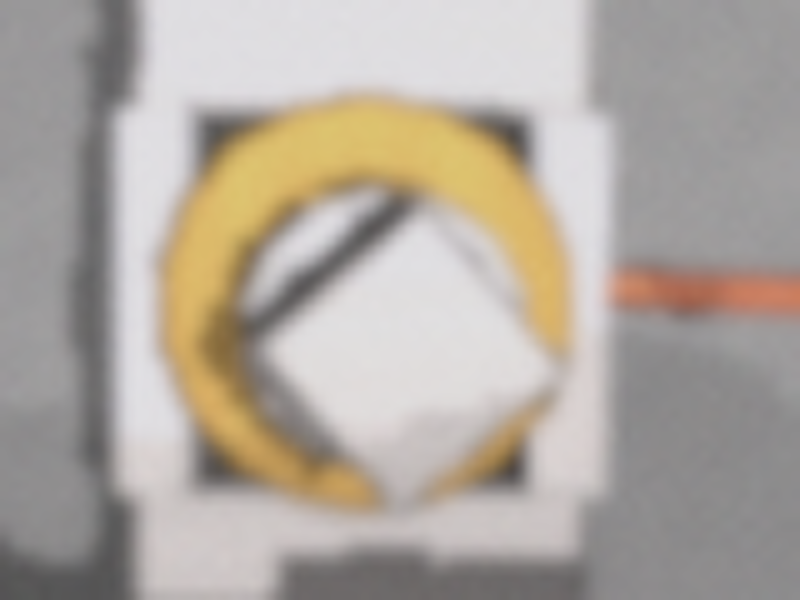

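Run:
```python
from h import *
s,d=load('w3')
f=lambda x,y,z:plane(d,(245+(x+.5)/10-.5,85+(y+.5)/10-.5),z,s)
P=np.array([f(*q,.164) for q in((258,350),(400,505),(565,372),(420,205))])
print(P.round(4),P.mean(0)); 
e=np.roll(P,-1,0)-P
print(np.linalg.norm(e,axis=1),(np.degrees(np.arctan2(e[:,1],e[:,0])))%90)
N=np.array([f(*q,.098) for q in((160,300),(365,95),(572,300),(370,505))]);print(N,N.mean(0))
```

```text
[[ 0.5333 -0.1084  0.164 ]
 [ 0.5162 -0.1227  0.164 ]
 [ 0.5298 -0.1407  0.164 ]
 [ 0.5479 -0.126   0.164 ]] [ 0.53181095 -0.12444132  0.164     ]
[0.02225122 0.02254607 0.02335515 0.02288551] [39.97743153 36.90241492 39.06565841 39.70585287]
[[ 0.53612818 -0.09962782  0.098     ]
 [ 0.56115085 -0.12667605  0.098     ]
 [ 0.53416056 -0.15206063  0.098     ]
 [ 0.50868492 -0.12517124  0.098     ]] [ 0.53503113 -0.12588394  0.098     ]
```

```bash
python3 -c "
from h import *
tgt((.534,-.1255,.22),-51.)
"
```

```text
t 7.08 tcp [ 0.4794 -0.0877  0.3164] rpy [-1.7999e+02  1.0000e-02 -2.9000e+00] F [ 0.4  0.7 -1. ] w 0.0876 j [ 12.8  -0.3 -13.5  -0.  -76.8  74.3]
dp [56.5 35.  96.3] yaw 0.839
```

Emit:
apply_moves --commands '[{"dp": [56,35,0],"yaw": 0.17,"grip": 1},{"dp": [56,35,30],"yaw": 0.34,"grip": 1},{"dp": [56,35,60],"yaw": 0.51,"grip": 1},{"dp": [56,35,96],"yaw": 0.68,"grip": 1},{"dp": [56,35,96],"yaw": 0.839,"grip": 1},{"dp": [56,35,96],"yaw": 0.839,"grip": 1},{"dp": [56,35,96],"yaw": 0.839,"grip": 1}]'

```text
time_s: 7.95
tcp_pos: [0.5336, -0.1258, 0.2209]
eef_rot: [-180.0, -0.0, -50.8]
contact_force: [0.1, -0.4, -1.1]
gripper_width: 0.0875
```

```bash
python3 -c "
from h import *
s,d=save('wrist','w4')
tgt((.534,-.1255,.136),-51.);print(proj(d,(.534,-.1255,.164),s))
"
```

```text
t 8.0 tcp [ 0.5336 -0.126   0.221 ] rpy [-1.7995e+02 -3.0000e-02 -5.0820e+01] F [ 0.1 -0.   1.8] w 0.0876 j [  7.2   8.8 -15.9   0.  -65.2  32. ]
dp [-0.1 -0.6 85. ] yaw 0.003
[252.63441857 199.54729347]
```

View pics/w4.png

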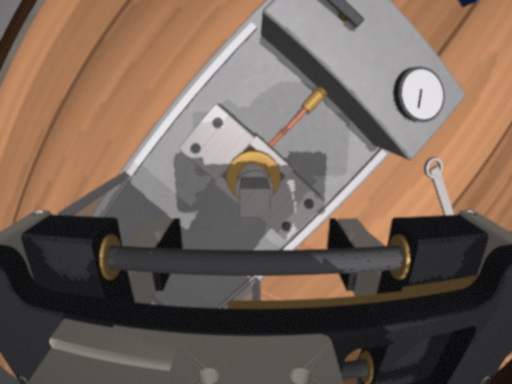

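Emit:
apply_moves --commands '[{"dp": [0,0,40],"yaw": 0,"grip": 1},{"dp": [0,0,70],"yaw": 0,"grip": 0.6},{"dp": [0,0,85],"yaw": 0,"grip": 0.3},{"dp": [0,0,85],"yaw": 0,"grip": 0.3},{"dp": [0,0,85],"yaw": 0,"grip": 0.3},{"dp": [0,0,85],"yaw": 0,"grip": 0.3},{"dp": [0,0,85],"yaw": 0,"grip": 0.3},{"dp": [0,0,85],"yaw": 0,"grip": 0.3}]' --newtons 8

```text
time_s: 9.0
tcp_pos: [0.5332, -0.1266, 0.1359]
eef_rot: [-180.0, -0.0, -51.0]
contact_force: [-0.2, 0.7, -0.0]
gripper_width: 0.0278
```

```bash
python3 -c "
from h import *
s,d=save('wrist','w5');crop('w5','w5c',180,150,340,270,5);save('scene','s5');crop('s5','s5c',220,210,300,270,8)
tgt((.534,-.1255,.136),-51.);print(proj(d,(.534,-.1255,.164),s))
"
```

```text
t 9.1 tcp [ 0.5331 -0.1266  0.1357] rpy [-1.7998e+02 -1.0000e-02 -5.1040e+01] F [0.2 0.3 0.7] w 0.0269 j [  7.1  13.2 -22.6  -0.  -54.2  31.8]
dp [-0.3 -1.4 -0.3] yaw -0.001
[249.85759556 254.5337251 ]
```

View pics/w5c.png

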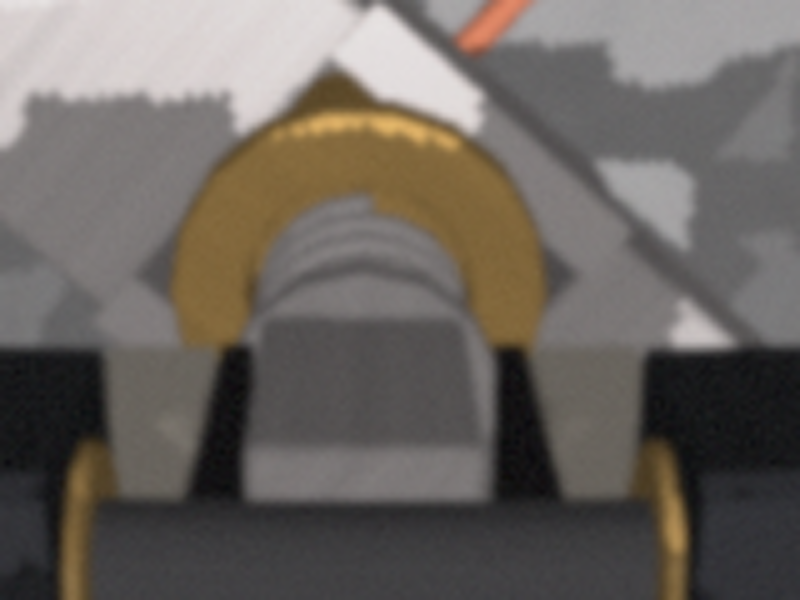

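View pics/s5c.png

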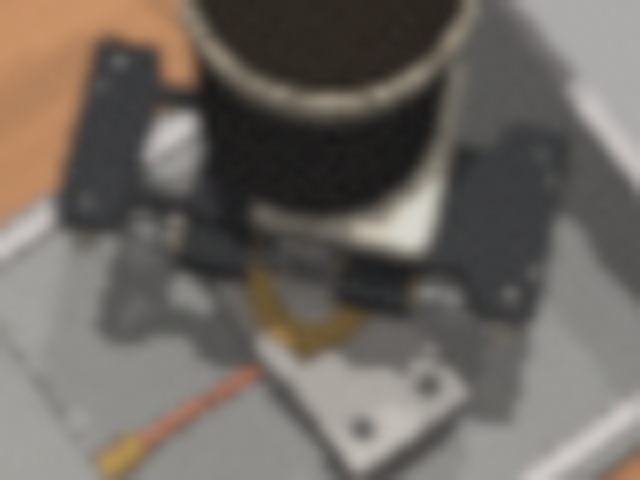

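Emit:
apply_moves --commands '[{"dp": [0,0,0],"yaw": -0.18,"grip": 0.3},{"dp": [0,0,0],"yaw": -0.36,"grip": 0.3},{"dp": [0,0,0],"yaw": -0.54,"grip": 0.3},{"dp": [0,0,0],"yaw": -0.72,"grip": 0.3},{"dp": [0,0,0],"yaw": -0.9,"grip": 0.3},{"dp": [0,0,0],"yaw": -1.05,"grip": 0.3},{"dp": [0,0,0],"yaw": -1.15,"grip": 0.3},{"dp": [0,0,0],"yaw": -1.15,"grip": 0.3}]'

```text
time_s: 10.1
tcp_pos: [0.5339, -0.1264, 0.1357]
eef_rot: [180.0, -0.1, 14.8]
contact_force: [3.0, 0.7, -1.0]
gripper_width: 0.0263
```

```bash
python3 -c "
from h import *
s,d=save('wrist','w6');crop('w6','w6c',180,150,340,270,5)
tgt((.534,-.1255,.136),-51.)
"
```

```text
t 10.15 tcp [ 0.5337 -0.1265  0.1357] rpy [ 1.7999e+02 -6.0000e-02  1.4730e+01] F [ 2.5  1.3 -0. ] w 0.0261 j [  7.1  13.2 -22.6   0.  -54.2  97.6]
dp [ 0.6 -0.8 -0.3] yaw 1.147
```

View pics/w6c.png

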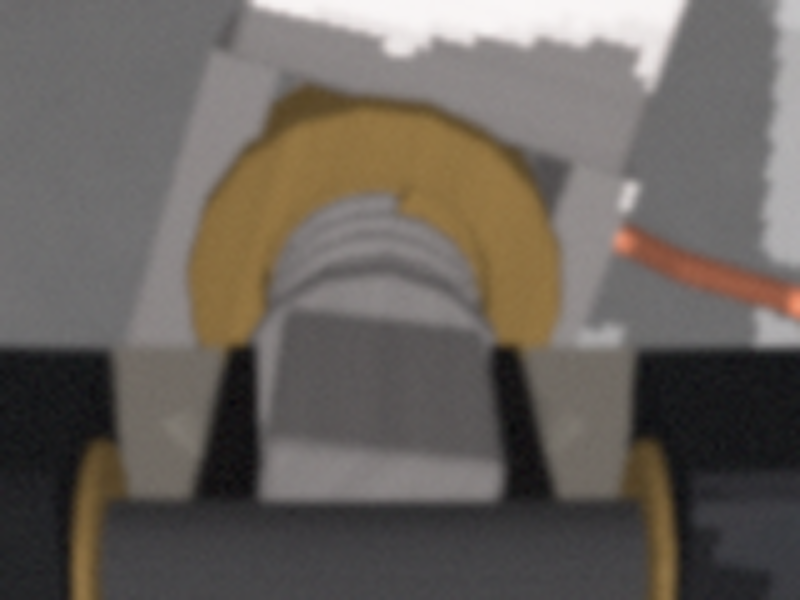

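Emit:
apply_moves --commands '[{"dp": [0,0,0],"yaw": -0.15,"grip": 0.3},{"dp": [0,0,0],"yaw": -0.25,"grip": 0.3},{"dp": [0,0,0],"yaw": -0.25,"grip": 0.3}]'

```text
time_s: 10.52
tcp_pos: [0.5332, -0.1266, 0.1355]
eef_rot: [180.0, -0.0, 29.0]
contact_force: [1.1, 1.0, -0.5]
gripper_width: 0.0259
```

```bash
python3 -c "
from h import *
s,d=save('wrist','w7');crop('w7','w7c',180,150,340,270,5)
tgt((.534,-.1255,.136),-51.)
"
```

```text
t 10.57 tcp [ 0.5327 -0.1267  0.1355] rpy [-1.7999e+02  4.0000e-02  2.8970e+01] F [ 0.5 -1.2 -0.7] w 0.0262 j [  7.1  13.2 -22.6   0.  -54.3 111.8]
dp [ 1.7 -0.4 -0.5] yaw 1.396
```

View pics/w7c.png

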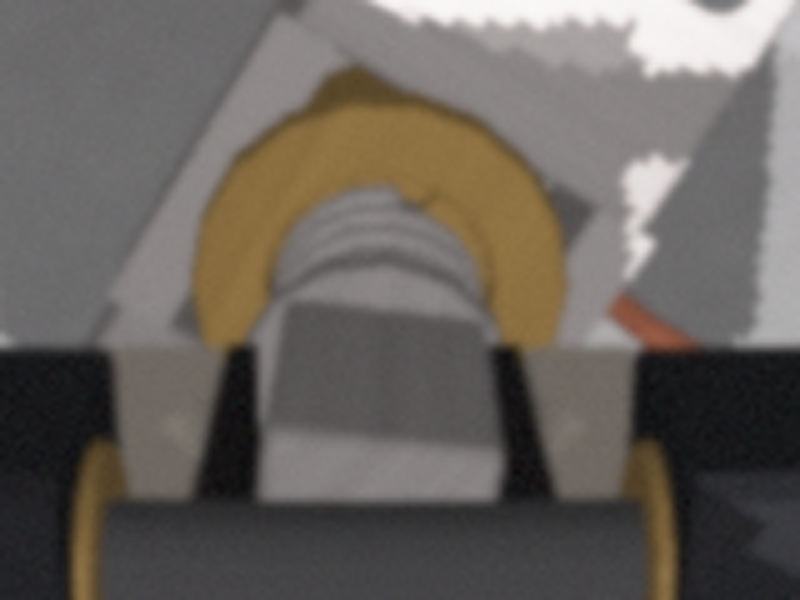

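Emit:
apply_moves --commands '[{"dp": [0,0,0],"yaw": -0.12,"grip": 0.3},{"dp": [0,0,0],"yaw": -0.2,"grip": 0.3},{"dp": [0,0,0],"yaw": -0.2,"grip": 0.3}]'

```text
time_s: 10.95
tcp_pos: [0.5328, -0.1269, 0.1357]
eef_rot: [180.0, 0.0, 40.5]
contact_force: [1.5, -0.8, 0.6]
gripper_width: 0.0263
```

```bash
python3 -c "
from h import *
s,d=save('wrist','w8');crop('w8','w8c',180,150,340,270,5)
tgt((.534,-.1255,.136),-51.)
"
```

```text
t 11.0 tcp [ 0.5327 -0.1269  0.1357] rpy [1.800e+02 3.000e-02 4.042e+01] F [ 0.1 -0.4  1.3] w 0.0265 j [  7.1  13.1 -22.6   0.  -54.3 123.3]
dp [ 1.9 -0.3 -0.3] yaw 1.596
```

View pics/w8c.png

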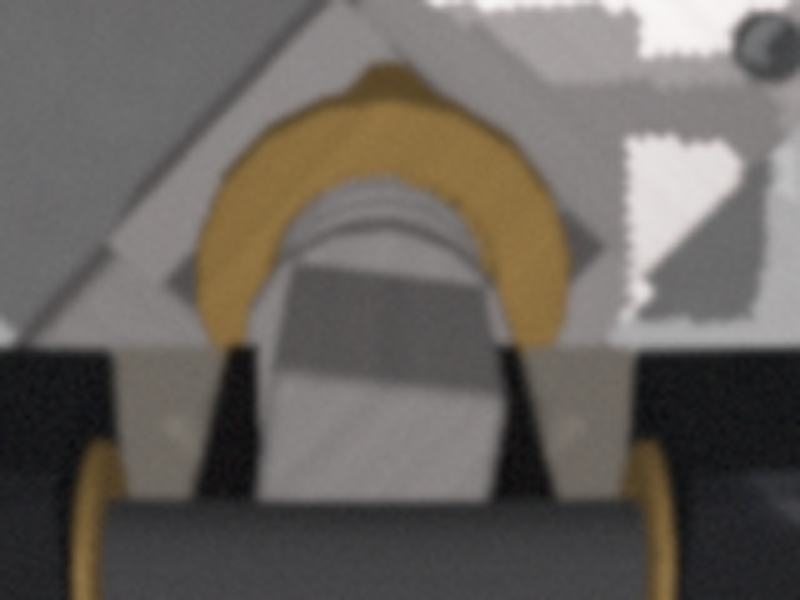

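Emit:
apply_moves --commands '[{"dp": [0,0,0],"yaw": 0,"grip": 0.3},{"dp": [0,0,0],"yaw": 0.16,"grip": 0.3},{"dp": [0,0,0.5],"yaw": 0.32,"grip": 0.3},{"dp": [0,0,1],"yaw": 0.48,"grip": 0.3},{"dp": [0,0,1],"yaw": 0.64,"grip": 0.3},{"dp": [0,0,1.5],"yaw": 0.8,"grip": 0.3},{"dp": [0,0,1.5],"yaw": 0.96,"grip": 0.3},{"dp": [0,0,2],"yaw": 1.12,"grip": 0.3},{"dp": [0,0,2],"yaw": 1.28,"grip": 0.3},{"dp": [0,0,2.5],"yaw": 1.44,"grip": 0.3},{"dp": [0,0,2.5],"yaw": 1.6,"grip": 0.3},{"dp": [0,0,2.5],"yaw": 1.6,"grip": 0.3}]'

```text
time_s: 12.5
tcp_pos: [0.5333, -0.1264, 0.1332]
eef_rot: [-180.0, -0.0, -51.0]
contact_force: [1.4, 1.1, 2.0]
gripper_width: 0.0265
```

```bash
python3 -c "
from h import *
s,d=save('wrist','w9');crop('w9','w9c',180,150,340,270,5)
tgt((.534,-.1255,.136),-51.)
"
```

```text
t 12.55 tcp [ 0.5333 -0.1264  0.1332] rpy [-1.7996e+02 -1.0000e-02 -5.0890e+01] F [1.9 0.9 2.5] w 0.0264 j [  7.1  13.3 -22.8  -0.  -53.9  32. ]
dp [-0.3 -1.1 -2.8] yaw 0.002
```

View pics/w9c.png

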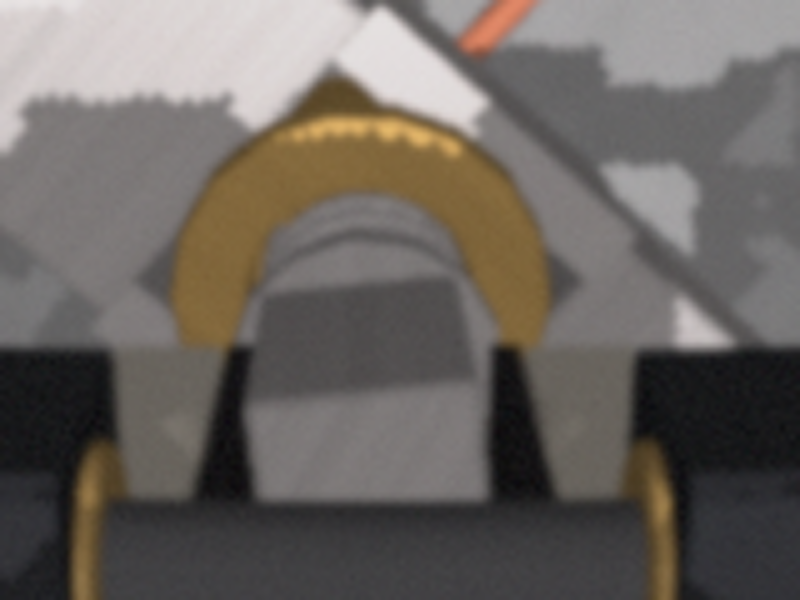

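Emit:
apply_moves --commands '[{"dp": [0,0,0],"yaw": 0.16,"grip": 0.3},{"dp": [0,0,0.5],"yaw": 0.32,"grip": 0.3},{"dp": [0,0,1],"yaw": 0.48,"grip": 0.3},{"dp": [0,0,1],"yaw": 0.64,"grip": 0.3},{"dp": [0,0,1.5],"yaw": 0.8,"grip": 0.3},{"dp": [0,0,1.5],"yaw": 0.96,"grip": 0.3},{"dp": [0,0,2],"yaw": 1.12,"grip": 0.3},{"dp": [0,0,2],"yaw": 1.28,"grip": 0.3},{"dp": [0,0,2.5],"yaw": 1.44,"grip": 0.3},{"dp": [0,0,2.5],"yaw": 1.6,"grip": 0.3},{"dp": [0,0,2.5],"yaw": 1.6,"grip": 0.3}]'

```text
time_s: 13.92
tcp_pos: [0.5342, -0.1265, 0.131]
eef_rot: [-179.9, 0.1, -142.6]
contact_force: [3.6, -0.9, 1.2]
gripper_width: 0.026
```

```bash
python3 -c "
from h import *
s,d=save('wrist','w10');crop('w10','w10c',180,150,340,270,5)
tgt((.534,-.1255,.136),-51.)
"
```

```text
t 13.97 tcp [ 0.5339 -0.1266  0.1309] rpy [-1.7993e+02  7.0000e-02 -1.4251e+02] F [ 3.9 -0.2  1.2] w 0.0263 j [  7.1  13.5 -22.9   0.  -53.5 -59.7]
dp [-0.7  0.8 -5.1] yaw -1.597
```

View pics/w10c.png

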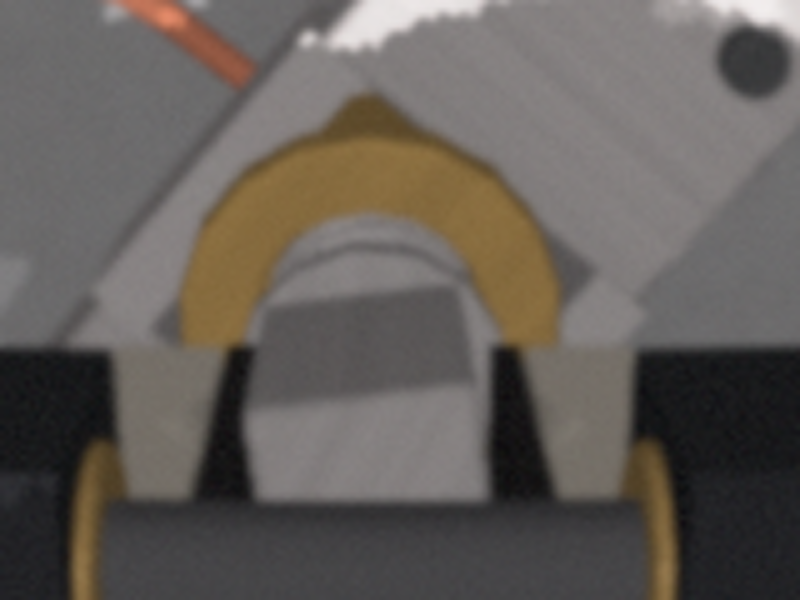

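Emit:
apply_moves --commands '[{"dp": [0,0,0],"yaw": 0,"grip": 0.6},{"dp": [0,0,0],"yaw": 0,"grip": 0.6},{"dp": [0,0,0],"yaw": 0,"grip": 0.6},{"dp": [0,0,0],"yaw": 0,"grip": 0.6}]'

```text
time_s: 14.48
tcp_pos: [0.5327, -0.1267, 0.1303]
eef_rot: [180.0, -0.0, -142.7]
contact_force: [0.3, -0.8, 0.0]
gripper_width: 0.0521
```

```bash
python3 -c "
from h import *
s,d=save('wrist','w11');crop('w11','w11c',180,150,340,270,5)
tgt((.534,-.1255,.136),-51.)
"
```

```text
t 14.53 tcp [ 0.5328 -0.1267  0.1304] rpy [ 1.7999e+02 -2.0000e-02 -1.4270e+02] F [0.1 0.2 0.9] w 0.0522 j [  7.1  13.5 -23.   -0.  -53.6 -59.8]
dp [-1.7  0.2 -5.6] yaw -1.6
```

View pics/w11c.png

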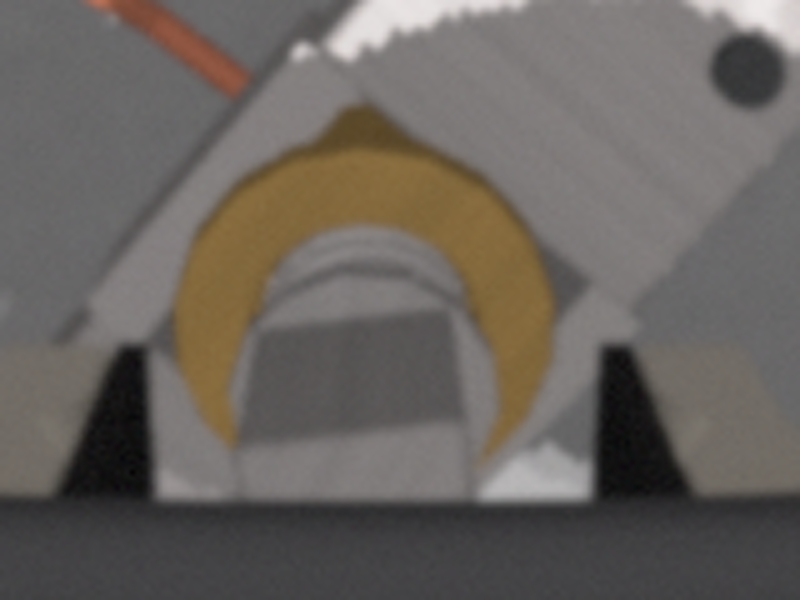

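Emit:
apply_moves --commands '[{"dp": [0,0,0],"yaw": -0.18,"grip": 0.6},{"dp": [0,0,0],"yaw": -0.36,"grip": 0.6},{"dp": [0,0,0],"yaw": -0.54,"grip": 0.6},{"dp": [0,0,0],"yaw": -0.72,"grip": 0.6},{"dp": [0,0,0],"yaw": -0.9,"grip": 0.6},{"dp": [0,0,0],"yaw": -1.08,"grip": 0.6},{"dp": [0,0,0],"yaw": -1.26,"grip": 0.6},{"dp": [0,0,0],"yaw": -1.44,"grip": 0.6},{"dp": [0,0,0],"yaw": -1.62,"grip": 0.6},{"dp": [0,0,0],"yaw": -1.65,"grip": 0.3},{"dp": [0,0,0],"yaw": -1.65,"grip": 0.3},{"dp": [0,0,0],"yaw": -1.65,"grip": 0.3}]'

```text
time_s: 16.02
tcp_pos: [0.533, -0.1266, 0.1305]
eef_rot: [180.0, 0.0, -48.3]
contact_force: [0.3, -0.2, 0.2]
gripper_width: 0.029
```

```bash
python3 -c "
from h import *
s,d=save('wrist','w12');crop('w12','w12c',180,150,340,270,5)
tgt((.534,-.1255,.136),-51.)
"
```

```text
t 16.07 tcp [ 0.5331 -0.1266  0.1305] rpy [-180.     -0.    -48.28] F [0.3 1.  0.5] w 0.0282 j [  7.1  13.5 -23.    0.  -53.6  34.6]
dp [-0.2 -1.4 -5.5] yaw 0.048
```

View pics/w12c.png

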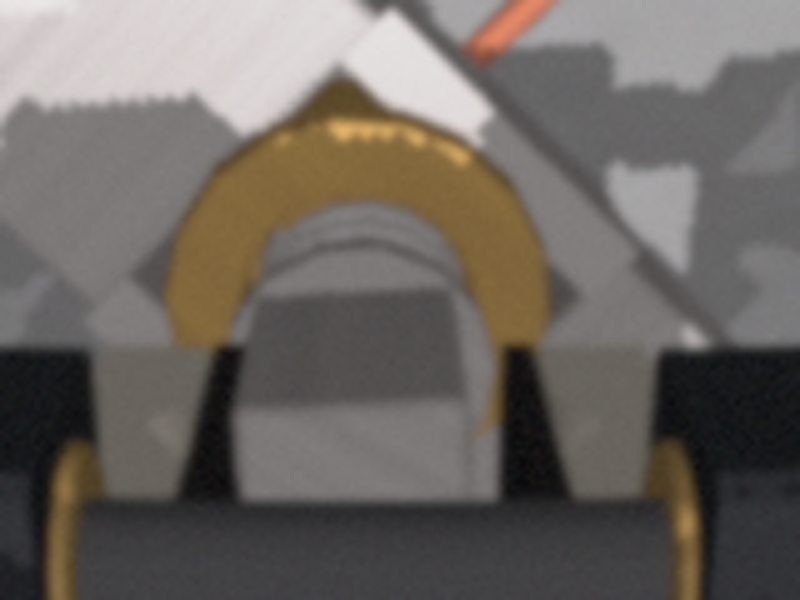

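Emit:
apply_moves --commands '[{"dp": [0,0,0],"yaw": 0.16,"grip": 0.3},{"dp": [0,0,0.5],"yaw": 0.32,"grip": 0.3},{"dp": [0,0,1],"yaw": 0.48,"grip": 0.3},{"dp": [0,0,1],"yaw": 0.64,"grip": 0.3},{"dp": [0,0,1.5],"yaw": 0.8,"grip": 0.3},{"dp": [0,0,1.5],"yaw": 0.96,"grip": 0.3},{"dp": [0,0,2],"yaw": 1.12,"grip": 0.3},{"dp": [0,0,2.5],"yaw": 1.28,"grip": 0.3},{"dp": [0,0,3],"yaw": 1.44,"grip": 0.3},{"dp": [0,0,3.5],"yaw": 1.6,"grip": 0.3},{"dp": [0,0,3.5],"yaw": 1.76,"grip": 0.3},{"dp": [0,0,3.5],"yaw": 1.76,"grip": 0.3}]'

```text
time_s: 17.58
tcp_pos: [0.5339, -0.1265, 0.1276]
eef_rot: [-179.9, 0.1, -149.0]
contact_force: [1.5, -1.3, 0.0]
gripper_width: 0.0264
```

Emit:
apply_moves --commands '[{"dp": [0,0,0],"yaw": 0.16,"grip": 0.3},{"dp": [0,0,0.5],"yaw": 0.32,"grip": 0.3},{"dp": [0,0,1],"yaw": 0.48,"grip": 0.3},{"dp": [0,0,1],"yaw": 0.64,"grip": 0.3},{"dp": [0,0,1.5],"yaw": 0.8,"grip": 0.3},{"dp": [0,0,1.5],"yaw": 0.96,"grip": 0.3},{"dp": [0,0,2],"yaw": 1.12,"grip": 0.3},{"dp": [0,0,2.5],"yaw": 1.28,"grip": 0.3},{"dp": [0,0,3],"yaw": 1.44,"grip": 0.3},{"dp": [0,0,3.5],"yaw": 1.6,"grip": 0.3},{"dp": [0,0,3.5],"yaw": 1.6,"grip": 0.3}]'

```text
time_s: 18.95
tcp_pos: [0.5338, -0.1266, 0.124]
eef_rot: [179.9, 0.0, 119.5]
contact_force: [3.1, 0.5, 2.3]
gripper_width: 0.0266
```

```bash
python3 -c "
from h import *
s,d=save('wrist','w13');crop('w13','w13c',180,150,340,270,5)
tgt((.534,-.1255,.136),-51.)
"
```

```text
t 19.0 tcp [ 0.5337 -0.1266  0.1239] rpy [1.7992e+02 4.0000e-02 1.1960e+02] F [3.4 0.9 2.2] w 0.0265 j [   7.1   13.9  -23.4    0.   -52.6 -157.5]
dp [  0.8   0.8 -12.1] yaw 2.978
```

View pics/w13c.png

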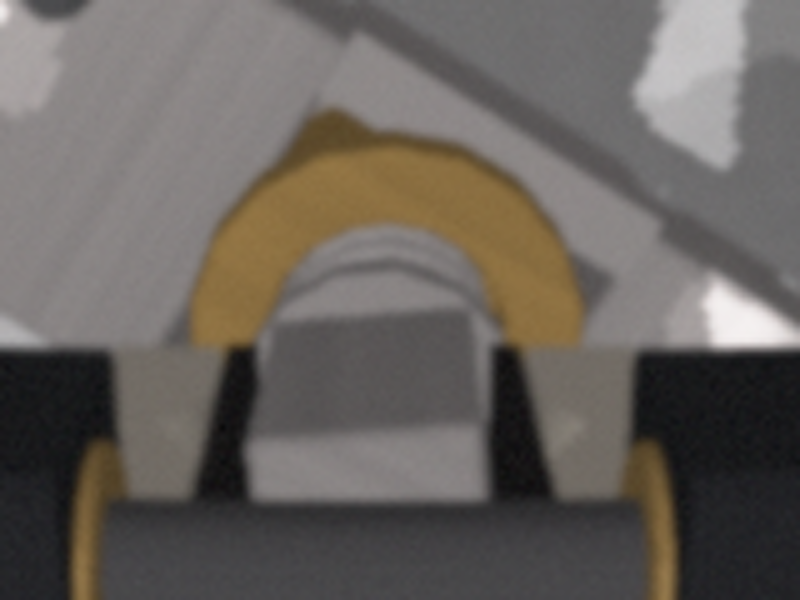

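Run:
```python
from h import *
c=np.array([.534,-.126])
for f,x,yt,yb in(('w5',370,447,318),('w6',385,448,317),('w7',385,437,307),('w8',390,383,275),('w9',358,390,285),('w10',358,397,295),('w11',350,432,315),('w12',350,405,292),('w13',368,432,316)):
    s,d=load(f); Rt=rot(s['eef_rot']); n=Rt[:2,0]
    out=[]
    for y in(yt,yb):
        o,v=ray(d,(180+(x+.5)/5-.5,150+(y+.5)/5-.5),s)
        t=(12e-3-(o[:2]-c)@n)/(v[:2]@n); out.append((o+t*v)[2])
    print(f,np.round(out,4),'tip in nut',round(out[0]-.162,4),round(out[1]-.072-.056,4))
```

```text
w5 [0.1712 0.1383] tip in nut 0.0092 0.0103
w6 [0.1715 0.1381] tip in nut 0.0095 0.0101
w7 [0.1701 0.1363] tip in nut 0.0081 0.0083
w8 [0.1585 0.1266] tip in nut -0.0035 -0.0014
w9 [0.1557 0.1251] tip in nut -0.0063 -0.0029
w10 [0.1503 0.1205] tip in nut -0.0117 -0.0075
w11 [0.1552 0.123 ] tip in nut -0.0068 -0.005
w12 [0.1569 0.1251] tip in nut -0.0051 -0.0029
w13 [0.152  0.1209] tip in nut -0.01 -0.0071
```

Emit:
apply_moves --commands '[{"dp": [0,1.6,0],"yaw": 0,"grip": 0.3},{"dp": [0,1.6,0],"yaw": 0,"grip": 0},{"dp": [0,1.6,0],"yaw": 0,"grip": 0},{"dp": [0,1.6,0],"yaw": 0,"grip": 0},{"dp": [0,1.6,0],"yaw": 0,"grip": 0},{"dp": [0,1.6,0],"yaw": 0,"grip": 0}]' --newtons 15

```text
time_s: 19.75
tcp_pos: [0.5342, -0.1258, 0.1233]
eef_rot: [-180.0, -0.0, 119.3]
contact_force: [3.1, 0.9, -2.3]
gripper_width: 0.025
```

```bash
python3 -c "
from h import *
s,d=save('wrist','w14');crop('w14','w14c',180,150,340,270,5);save('scene','s14');crop('s14','s14c',180,160,370,320,4);print(s['contact_force'],s['moment'])
tgt((.534,-.1255,.136),-51.)
"
```

```text
[ 3.09364448  0.86527207 -2.272056  ] [ 0.45852553 -1.10138142  0.00492325]
t 19.85 tcp [ 0.5342 -0.1258  0.1233] rpy [-1.7998e+02 -2.0000e-02  1.1931e+02] F [ 2.   1.2 -2.2] w 0.0246 j [   7.2   14.   -23.3   -0.   -52.7 -157.9]
dp [  0.4  -0.  -12.7] yaw 2.972
```

View pics/w14c.png

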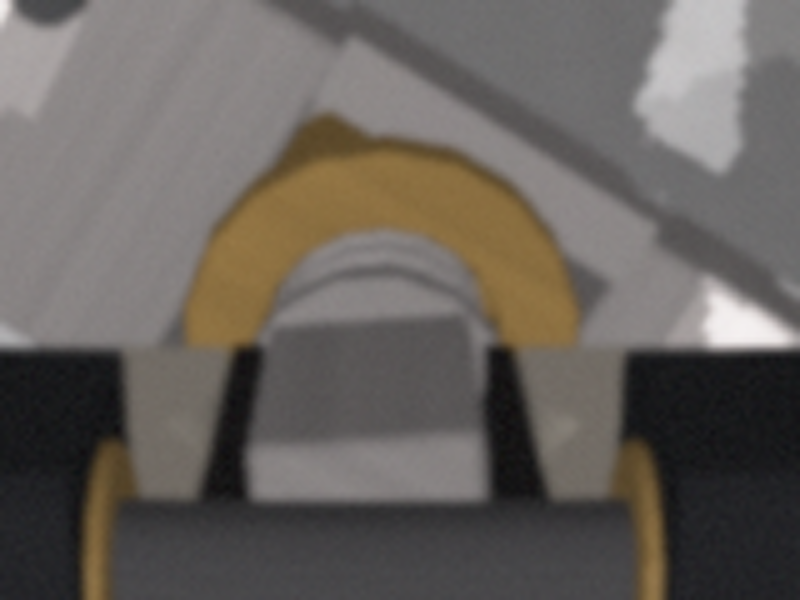

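View pics/s14c.png

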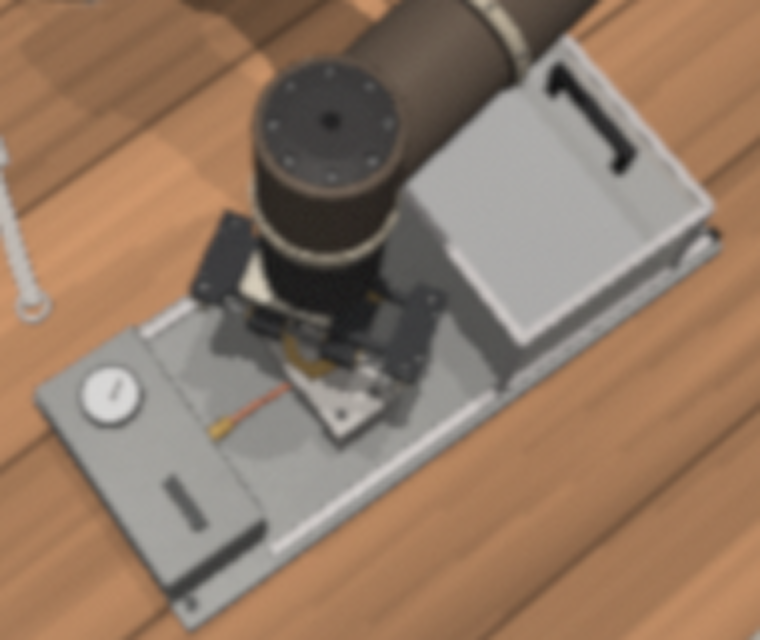

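Emit:
apply_moves --commands '[{"dp": [0,0.8,0],"yaw": 0,"grip": 0},{"dp": [0,0.8,0],"yaw": 0,"grip": 0},{"dp": [0,0.8,0],"yaw": 0,"grip": 0},{"dp": [0,0.8,0],"yaw": 0,"grip": 0}]'

```text
time_s: 20.35
tcp_pos: [0.5346, -0.1255, 0.1233]
eef_rot: [-179.9, -0.0, 119.3]
contact_force: [-0.3, 0.8, -1.5]
gripper_width: 0.0249
```

Run:
```python
from h import *
s,d=save('wrist','w15');crop('w15','w15c',180,150,340,270,5)
tgt((.534,-.1255,.136),-51.)
```

```text
t 20.4 tcp [ 0.5346 -0.1255  0.1233] rpy [-1.7996e+02 -3.0000e-02  1.1930e+02] F [-0.9  0.9 -2.3] w 0.0242 j [   7.2   14.1  -23.2   -0.   -52.7 -157.9]
dp [  0.3  -0.6 -12.7] yaw 2.972
```

View pics/w15c.png

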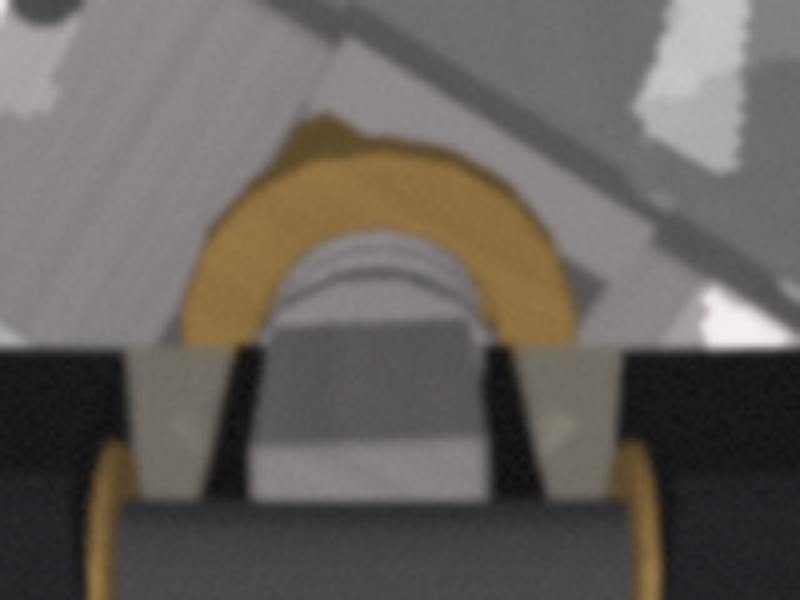

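Run:
```python
from h import *
s,d=load('w15'); Rt=rot(s['eef_rot']); n=Rt[:2,0]
P=lambda x,y:ray(d,(180+(x+.5)/5-.5,150+(y+.5)/5-.5),s)
def atx(x,y,dx):
    o,v=P(x,y); t=(dx-(o[:2]-s['tcp_pos'][:2])@n)/(v[:2]@n); return (o+t*v)[2]
def tool(x,y,z):
    o,v=P(x,y); p=o+v*(z-o[2])/v[2]; return (Rt.T@(p-s['tcp_pos']))*1000
print('nut front rim (27,0)?',tool(378,138,.098),'sides',tool(184,330,.098),tool(575,330,.098))
for off in(-.002,-.001,0,.001): print(off,atx(370,441,.012+off)-.162,atx(370,324,.012+off)-.128)
# collar bottom edge arc row ~268 at front x=17 ; z=56+tip+67
print('collar arc',atx(380,268,.017)-.123,atx(380,276,.017)-.128)
```

```text
nut front rim (27,0)? [28.13548493 -0.24828283 25.32456065] sides [  1.42024919 -26.31197458  25.33508188] [ 1.49998906 26.37795568 25.28815375]
-0.002 -0.013382671559096171 -0.011133626675123076
-0.001 -0.011357948559473585 -0.008630299999027757
0 -0.009333225559851 -0.006126973322932439
0.001 -0.007308502560228414 -0.00362364664683712
collar arc -0.00656043230723985 -0.00876916841950684
```

Run:
```python
from h import *
# x centre, rim row, top-edge row, bottom-edge row (crop px)
for f,xc,yr,yt,yb in(('w5',370,106,447,318),('w6',385,102,448,317),('w7',385,100,437,307),('w8',390,100,383,275),('w9',358,112,390,285),('w10',358,138,397,295),('w11',350,150,432,315),('w12',350,115,405,292),('w13',368,133,432,316),('w15',370,138,441,324)):
    s,d=load(f); Rt=rot(s['eef_rot']); n=Rt[:2,0]
    P=lambda x,y:ray(d,(180+(x+.5)/5-.5,150+(y+.5)/5-.5),s)
    o,v=P(xc,yr); p=o+v*(.098-o[2])/v[2]; ax=(p-s['tcp_pos'])[:2]@n-.027
    r=[]
    for y in(yt,yb):
        o,v=P(xc,y); t=(ax+.012-(o[:2]-s['tcp_pos'][:2])@n)/(v[:2]@n); r.append((o+t*v)[2])
    print(f,'axis off',round(ax*1000,1),'tip',round(1000*(r[0]-.162),1),round(1000*(r[1]-.128),1))
```

```text
w5 axis off 0.2 tip 9.4 10.6
w6 axis off 0.9 tip 10.8 11.8
w7 axis off 1.4 tip 8.8 9.2
w8 axis off 1.5 tip -3.6 -1.5
w9 axis off -0.0 tip -6.7 -3.4
w10 axis off -1.2 tip -14.1 -10.4
w11 axis off -2.6 tip -9.1 -7.9
w12 axis off 0.2 tip -5.2 -3.1
w13 axis off 1.6 tip -7.5 -3.9
w15 axis off 1.1 tip -7.0 -3.3
```

Emit:
apply_moves --commands '[{"dp": [0,0,0],"yaw": 0,"grip": 0.29},{"dp": [0,0,0],"yaw": 0,"grip": 0.29},{"dp": [0,0,2],"yaw": 0,"grip": 0.29},{"dp": [0,0,4],"yaw": 0,"grip": 0.29},{"dp": [0,0,4],"yaw": 0,"grip": 0.29}]'

```text
time_s: 21.02
tcp_pos: [0.535, -0.1255, 0.1193]
eef_rot: [-180.0, -0.0, 119.3]
contact_force: [0.2, -0.1, 1.0]
gripper_width: 0.0256
```

Emit:
apply_moves --commands '[{"dp": [0,0,1],"yaw": 0,"grip": 0.29},{"dp": [0,0,1],"yaw": 0,"grip": 0.29}]'

```text
time_s: 21.28
tcp_pos: [0.5351, -0.1254, 0.1185]
eef_rot: [-180.0, -0.0, 119.3]
contact_force: [-0.4, -0.4, 1.4]
gripper_width: 0.0254
```

Emit:
apply_moves --commands '[{"dp": [0,0,1],"yaw": 0,"grip": 0.29},{"dp": [0,0,1],"yaw": 0,"grip": 0.29}]'

```text
time_s: 21.52
tcp_pos: [0.5351, -0.1255, 0.1175]
eef_rot: [-180.0, 0.0, 119.3]
contact_force: [-0.9, 0.2, 0.3]
gripper_width: 0.0256
```

Emit:
apply_moves --commands '[{"dp": [0,0,1],"yaw": 0,"grip": 0.29},{"dp": [0,0,1],"yaw": 0,"grip": 0.29}]'

```text
time_s: 21.78
tcp_pos: [0.5353, -0.1255, 0.1169]
eef_rot: [180.0, 0.0, 119.3]
contact_force: [-0.9, 0.2, 3.5]
gripper_width: 0.0255
```

Emit:
apply_moves --commands '[{"dp": [0,0,0.7],"yaw": 0,"grip": 0.29},{"dp": [0,0,0.7],"yaw": 0,"grip": 0.29}]'

```text
time_s: 22.02
tcp_pos: [0.5354, -0.1256, 0.1167]
eef_rot: [180.0, 0.0, 119.3]
contact_force: [-2.6, 1.8, 8.6]
gripper_width: 0.0252
```

Emit:
apply_moves --commands '[{"dp": [0,0,-3],"yaw": 0,"grip": 0.29},{"dp": [0,0,-6],"yaw": 0.1,"grip": 0.29},{"dp": [0,0,-6],"yaw": 0.17,"grip": 0.29},{"dp": [0,0,-6],"yaw": 0.17,"grip": 0},{"dp": [0,0,-6],"yaw": 0.17,"grip": 0},{"dp": [0,0,-6],"yaw": 0.17,"grip": 0},{"dp": [0,0,-6],"yaw": 0.17,"grip": 0},{"dp": [0,0,-6],"yaw": 0.17,"grip": 0},{"dp": [0,0,-6],"yaw": 0.17,"grip": 0}]' --newtons 15

```text
time_s: 23.15
tcp_pos: [0.5351, -0.1254, 0.1218]
eef_rot: [180.0, -0.0, 109.6]
contact_force: [-0.7, 1.9, -0.7]
gripper_width: 0.0252
```

Emit:
apply_moves --commands '[{"dp": [0,0,0],"yaw": 0,"grip": 0},{"dp": [0,0,0],"yaw": 0,"grip": 0},{"dp": [0,0,0],"yaw": 0,"grip": 0},{"dp": [0,0,0],"yaw": 0,"grip": 0}]'

```text
time_s: 23.65
tcp_pos: [0.5351, -0.1254, 0.1218]
eef_rot: [180.0, -0.0, 109.6]
contact_force: [0.8, 1.7, -1.5]
gripper_width: 0.0251
```

Run:
```python
from h import *
s,d=save('wrist','w16');cv2.imwrite('pics/w16c.png',d['color'][:,:,::-1]);save('scene','s16')
tgt((.534,-.1255,.136),-51.)
```

```text
t 23.75 tcp [ 0.5351 -0.1254  0.1218] rpy [-180.     -0.    109.57] F [ 1.9  2.1 -1. ] w 0.025 j [   7.2   14.2  -23.3   -0.   -52.5 -167.7]
dp [  0.3  -1.1 -14.2] yaw 2.803
```

View pics/w16c.png

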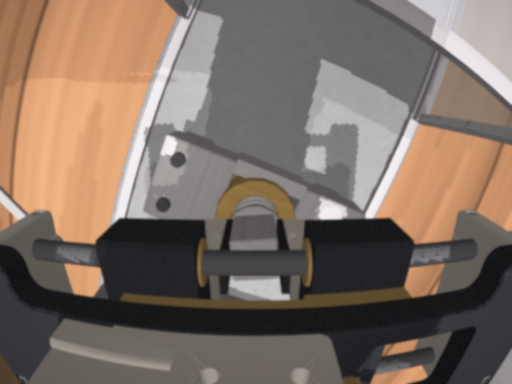

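View pics/s16.png

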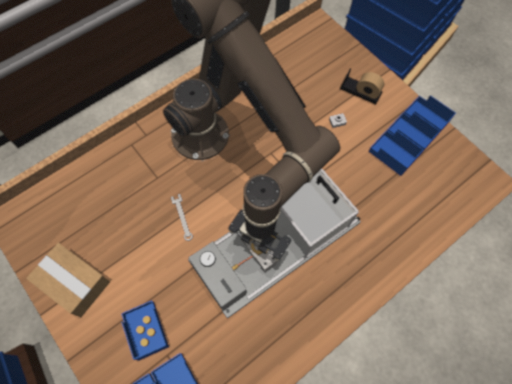

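Emit:
apply_moves --commands '[{"dp": [0,0,0],"yaw": 0,"grip": 0},{"dp": [0,0,0],"yaw": 0,"grip": 0},{"dp": [0,0,0],"yaw": 0,"grip": 0},{"dp": [0,0,0],"yaw": 0,"grip": 0},{"dp": [0,0,0],"yaw": 0,"grip": 0},{"dp": [0,0,0],"yaw": 0,"grip": 0}]' --newtons 25

```text
time_s: 24.5
tcp_pos: [0.535, -0.1255, 0.1218]
eef_rot: [-180.0, -0.0, 109.6]
contact_force: [-0.5, 2.5, -0.4]
gripper_width: 0.0246
```

Run:
```python
from h import *
s,d=save('wrist','w17');crop('w17','w17c',180,150,340,270,5)
tgt((.534,-.1255,.136),-51.)
```

```text
t 24.55 tcp [ 0.535  -0.1255  0.1217] rpy [-1.7998e+02 -1.0000e-02  1.0957e+02] F [ 0.1  2.1 -1.1] w 0.0246 j [   7.2   14.2  -23.3   -0.   -52.5 -167.7]
dp [  0.3  -0.9 -14.3] yaw 2.802
```

View pics/w17c.png

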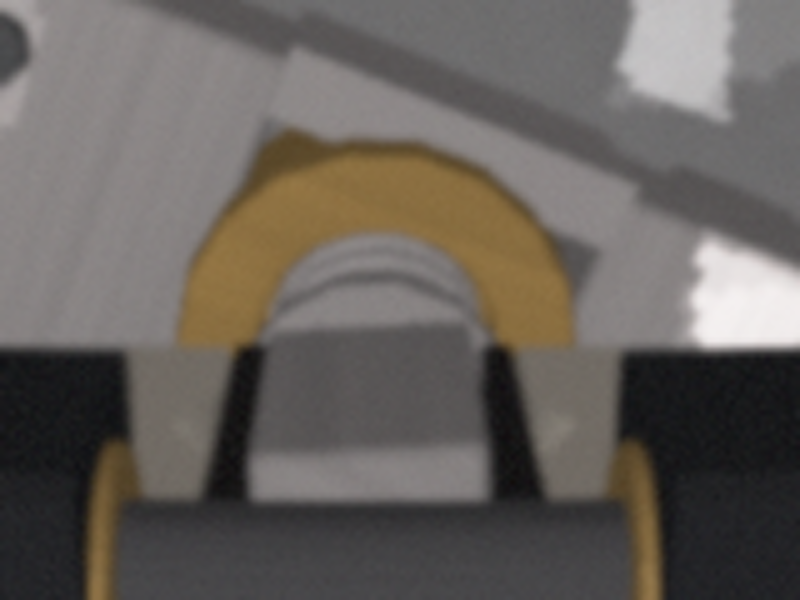

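Only the fingers' contact and tiny residual forces remain: the head is gripped squarely, upright in the nut, and settled. Handing in.

```bash
python3 -c "
from plant import close_job
print(close_job())"
```

```text
the job is handed in; nothing more can be done
None
```

I handed the job in at 24.6 s with the hood open and the screw started about one turn past the drop, still gripped at the head. No verdict came back, so what follows rests on my own checks.

**What I did**
- **Hood:** I gripped the handle and slid it about 215 mm, until an 18 N reaction showed the stop. It stayed open in the last scene picture.
- **Backward:** Holding the head loosely, I turned it anticlockwise. The drop showed in the wrist view between 80° and 91° of tool turn.
- **Forward:** I then turned it about one turn clockwise, with one regrip partway; the screw did not spin on release. I added about 10° at the end.
- **Finish:** The fingers hold the head at 25 N, with the opening at 24.6 mm.

**What the last checks showed**
- **Rotation count:** about 365° to 376° past the drop, which puts the tip about 12.2 mm below the nut's origin.
- **Collar touch:** before the last 10°, I lowered the fingertips until they met the collar at z ≈ 116.8 mm. That puts the tip about 11.2 mm below.
- **Camera heights disagreed:** the wrist-camera estimates of the gripped screw's tip depth came out at 3 to 9 mm below. They were off by several millimetres at known heights too, because of lean and perspective, so I relied on the rotation count and the collar touch.
- **Upright:** judged only by eye from the last wrist picture, where the head sat square between the pads and over the nut. I did not measure the lean.
- **Loose parts:** the wrench, the bin and one valve body looked unmoved. The second valve body was hidden behind the arm in the last scene picture, so I could not confirm it.

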